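Set and lock the grinder's tool rest

TASK

Push the bench grinder's tool rest all the way in towards the stone until it meets its stop. Then lock it: turn the black clamp knob clockwise until it bites (it suddenly turns stiff and starts to drag the tab washer under it round), give it an eighth of a turn more from there (45 degrees, no more), and let go without backing it off. Do not knock over or push away the black bottle or the tin on the bench.

Things in the scene. Friction and masses are not known exactly. Their poses are not given: they have to be found in the camera images.
- grinder: Grey bench grinder fixed to the bench; pose varies. Origin: bench top, straight below the knob's axis; x from knob to stone, z up, y along the axle to the motor. All offsets below: this frame, mm. Stone 150 diameter, 25 thick, centre (206, 0, 130), face at x = 128. Guard and stone lie at x over 120, up to z = 220; motor and wire wheel at x 131 to 281, y 40 to 285.
- rest (a joint): Travel of the tool rest, m: 0 = home on its internal stop (front edge 3 mm from the stone, cannot touch it), grows as the rest is drawn back along the grinder's -x, to 0.055. Sliding takes about 5 N; the rest stays where it is left, and the knob adds no hold.
- rest_lip (a point): Middle of the top edge of the upright lip at the rest's tail, away from the stone: push or pinch here. Lip 10 thick (x), 60 wide (y), 35 high, top at z = 150; at home it is at x = -75. The rest is an 8 thick steel plate, top at z = 115: a table 110 wide before the stone and a slotted tongue 52 wide that slides under the knob, which does not move with it.
- knob_grip (a point): Grip point on the black knob's vertical axis, at (0, 0, 145). An upright bar 46 long (this point's x) and 14 thick (its y), top at z = 159, on a disc 44 across, z 119 to 127. Tightens clockwise seen from above: 0.5 to 2.7 rad of light turning (0.03 N m), then it bites: about 0.33 N m. Stays where left, no spring-back.
- washer_tab (a point): Tab of the aluminium washer (52 diameter, z 115 to 119) under the knob. Tab 10 wide, reaches 38 from the axis; this point is on its top, 34 from the axis. Start angle varies. It stands still until the knob bites, then turns clockwise with it: the angle it turns is the extra turn. Its x axis points from tab to knob axis; once bitten it is parallel to the bar within about 0.1 rad.
- oil: Bystander: closed black plastic bottle 64 in diameter, 170 high, origin under its centre.
- tin: Bystander: open metal tin 80 in diameter, 70 high, origin under its centre.

How it is judged:
On the way, in this order (a step that is already met when the one before it is completed fails the run):
1. the tool rest is pushed home, the knob not yet biting (value of joint rest below 0.004 m and distance of washer_tab from where it was at the start of the episode below 0.0041 m), for 0.1 s.
2. the knob has bitten and been given its extra turn (value of joint rest below 0.004 m and distance of washer_tab from where it was at the start of the episode between 0.0135 and 0.037 m and angle between the x axis of knob_grip and the x axis of washer_tab, either way round below 0.25 rad), for 0.1 s.
At the end, for the whole second after the job is handed in: The tool rest is within 4 mm of its stop; the washer, dragged by the knob, has turned 45 degrees since the start (23 to 66 degrees pass); the knob's bar is still within 14 degrees of parallel to the washer's tab direction (not backed off); bottle and tin are at rest (all of step 2 and velocity of joint rest below 0.01 m/s and linear speed of each of oil, tin below 0.02 m/s); the robot touches nothing.
It fails at once if the knob is over-tightened (washer turned more than 66 degrees) (distance of washer_tab from where it was at the start of the episode above 0.037 m).
It fails at once if the knob is tightened before the rest is home (distance of washer_tab from where it was at the start of the episode above 0.0068 m and value of joint rest above 0.006 m).
It fails at once if the black bottle is pushed away (over 40 mm) or tipped (distance of oil from where it was at the start of the episode above 0.04 m or angle between oil's own z axis and vertical above 0.35 rad).
It fails at once if the open metal tin is pushed away (over 40 mm) or tipped (distance of tin from where it was at the start of the episode above 0.04 m or angle between tin's own z axis and vertical above 0.35 rad).
It also fails if it takes over 67 s, if anything falls off the work surface, if the arm or the gripper's body presses on something with over 40 N, if the wrist force passes 120 N, or if a joint passes its speed limit or range.

ROBOT

A 7-joint arm with a two-finger parallel gripper is mounted at the origin on the work surface. World frame = base frame: x ahead of the robot, y to its left, z up, the work surface at z = 0. Lengths are in m, angles in rad, forces in N, time in s.
With the tool pointing down it reaches from about 0.4 to 0.85 m from the base axis. Payload 4.5 kg.
Tool frame: the origin (TCP) lies at the very end of the fingers, on their centre line; the grasp point (between the pads) lies 19 mm behind it; z points along the fingers, x is the direction in which the jaws open and shut, and the axes are right-handed (so a half turn about z gives the same grasp; the last joint's range is limited). The gripper opens to 88 mm and grips with 3 to 60 N. Pads are 18 mm wide; open, the fingers measure 123 mm over their backs; the gripper's body (75 mm by 187 mm) begins 45 mm behind the grasp point.
Start: joints at [-1.178, 0.689, -0.195, 1.565, 0.157, 0.902, -0.215], TCP at [0.219, 0.585, 0.239] pointing down, gripper open.
Joint ranges: [-3.01, 3.01], [-0.46, 2.08], [-1.47, 1.51], [0.13, 2.56], [-1, 4.14], [0.04, 2.09], [-2.66, 2.66]. Speed limits (rad/s): [2.57, 2.57, 3.14, 3.14, 3.14, 3.14, 3.14].

INTERFACE

Orientations are given as a unit quaternion [x, y, z, w].
In Python, from plant import * gives the robot as it stands.
- The arm moves only by the tool apply_moves, never from a script. Its argument "series" is a list of rows, each an object of numbers: "x", "y", "z": the shift along the tool's x, y, z in units of 80 cm (1.0 is 80 cm); "wx", "wy", "wz": the turn, a rotation vector about the tool's x, y, z in units of pi rad (1.0 is pi rad); "fingers": the opening, from -1 (shut) to 1 (fully open), so that 0 is half open. In form: [{"x": .., "y": .., "z": .., "wx": .., "wy": .., "wz": .., "fingers": ..}, ...]. A call has 1 to 8 rows; each row shifts and turns the pose as measured when the row begins, along the tool's axes as they then stand; what a row does not reach is not made up. A row lasts 1/8 s, in which the tool goes at most 62.5 mm and 10.7 degrees, less where a joint would pass 70% of its speed; a pose out of reach is approached as far as the arm can. A call with a number of a shift or a turn outside -1 to 1 is refused whole. A call with a gripper value outside its range is refused whole. The fingers move at their own pace and stop on an object; "force" is the grip in N (left out, the last holds). Time passes only in rows, so rows that do not move let the fingers close. It gives the time, the measured TCP pose, the force and the opening at its end, in the units of the state.
- get_state(): the state, without advancing time (a new reading comes with each control period).
- snapshot(name): name is "side" or "top" or "wrist"; returns (picture, depth): 480x640x3 uint8, red, green, blue; 480x640 float32, m along the optical axis (not along the pixel's ray), 0 where there is no reading.
- camera_model(name): a dict with "camera_matrix" (3x3 intrinsics, pixels), "dist_coeffs" ([k1, k2, p1, p2, k3] as OpenCV has them; the pictures are not rectified), "world_from_camera" (4x4, takes a point from camera to world coordinates). Camera axes: x right, y up, looking along -z (the intrinsics and any distortion apply to the point x, -y, -z); pixel columns grow to the right and rows downward; lengths in m; the calibration is good to about 2 mm. A picture is of the moment at which its call begins: read the wrist's pose just before it. camera_model takes no time and is no camera call; for the wrist camera it gives the pose at the moment of the call.
- finish_job(): hands the job in, once; it reports no verdict.
The state is a dict: "clock": time; "q": joint angles; "qd": joint speeds; "joint_torque": joint torques, N m; "tool_pos": TCP position; "eef_rot": TCP orientation; "contact_force": force on the tool from outside, world axes, zero at the start; "moment": the same for the moment, N m; "opening": opening from 0.0 (shut) to 1.0 (fully open).
Only numpy, scipy, OpenCV 4.12 (cv2) and the standard library are available. Lean on these libraries where they do the work, as an engineer would, in place of code of your own. Each camera call takes 0.05 s, during which the arm holds its last target. There are 200 camera calls.

## Working session

There is one attempt and no reset: what is moved stays moved. The work goes in short steps, Python scripts to look and compute and a tool call to move; the robot and the scene stay as the last step left them, time stands still between calls to the robot, and variables do not carry over. Pictures are saved under pics/ and viewed, about 8 in all and at most 12, crops included, and the job is handed in when it is done.

Besides the shell and the picture viewer there is one more tool, called after "Call:" as name(argument=value, ...), one argument or row to a line, values as JSON. apply_moves: Moves the arm, as the interface text tells. Its arguments: {"type":"object","properties":{"series":{"type":"array","items":{"type":"object","properties":{"x":{"type":"number"},"y":{"type":"number"},"z":{"type":"number"},"wx":{"type":"number"},"wy":{"type":"number"},"wz":{"type":"number"},"fingers":{"type":"number"}}}},"force":{"type":"number"}},"required":["series"]}

```bash
mkdir -p pics; ls
cat > h.py <<'E'
from plant import *
import numpy as np, cv2
from scipy.spatial.transform import Rotation as R
def pts(name, dep, cm=None):
    cm=cm or camera_model(name); K=np.array(cm["camera_matrix"]); D=np.array(cm["dist_coeffs"],float); T=np.array(cm["world_from_camera"])
    h,w=dep.shape; u,v=np.meshgrid(np.arange(w),np.arange(h))
    n=cv2.undistortPoints(np.stack([u,v],-1).reshape(-1,1,2).astype(np.float64),K,D).reshape(h,w,2)
    P=np.stack([n[...,0]*dep,-n[...,1]*dep,-dep],-1)
    return P@T[:3,:3].T+T[:3,3]
def proj(name,P,cm=None):
    cm=cm or camera_model(name); K=np.array(cm["camera_matrix"]); D=np.array(cm["dist_coeffs"],float); T=np.array(cm["world_from_camera"])
    c=(np.asarray(P,float).reshape(-1,3)-T[:3,3])@T[:3,:3]
    return cv2.projectPoints(c*[1,-1,-1],np.zeros(3),np.zeros(3),K,D)[0].reshape(-1,2)
def ray(name,uv,z,cm=None):
    cm=cm or camera_model(name); K=np.array(cm["camera_matrix"]); D=np.array(cm["dist_coeffs"],float); T=np.array(cm["world_from_camera"])
    n=cv2.undistortPoints(np.asarray(uv,float).reshape(-1,1,2),K,D).reshape(-1,2)
    d=np.c_[n[:,0],-n[:,1],-np.ones(len(n))]@T[:3,:3].T
    return T[:3,3]+d*((z-T[2,3])/d[:,2])[:,None]
E
python3 - <<'E'
from h import *
s=get_state(); print(s["clock"],s["tool_pos"],s["eef_rot"],s["opening"],s["contact_force"])
print(R.from_quat(s["eef_rot"]).as_matrix().round(2))
for n in("top","side"):
    cm=camera_model(n); im,d=snapshot(n); np.savez(f"pics/{n}0.npz",im=im,d=d)
    cv2.imwrite(f"pics/{n}0.png",im[...,::-1]); print(n,np.array(cm["world_from_camera"]).round(2).tolist(),np.array(cm["camera_matrix"]).round(0).tolist(),(d>0).mean())
E
```

```text
pics
0.0 [0.21927706 0.58456184 0.23789484] [ 8.21905622e-01  5.69622879e-01 -7.47601268e-04  6.04602023e-04] 1.0033687602464239 [-0.61953491 -0.16886184  0.36432273]
[[ 0.35  0.94 -0.  ]
 [ 0.94 -0.35 -0.  ]
 [-0.    0.   -1.  ]]
top [[0.02, 1.0, -0.08, 0.5], [-1.0, 0.02, -0.01, 0.19], [-0.01, 0.08, 1.0, 0.99], [0.0, 0.0, 0.0, 1.0]] [[522.0, 0.0, 317.0], [0.0, 522.0, 237.0], [0.0, 0.0, 1.0]] 0.99607421875
side [[-1.0, 0.04, -0.08, 0.53], [-0.08, -0.56, 0.82, 0.77], [-0.01, 0.83, 0.56, 0.52], [0.0, 0.0, 0.0, 1.0]] [[490.0, 0.0, 318.0], [0.0, 490.0, 251.0], [0.0, 0.0, 1.0]] 0.9959505208333334
```

View pics/top0.png

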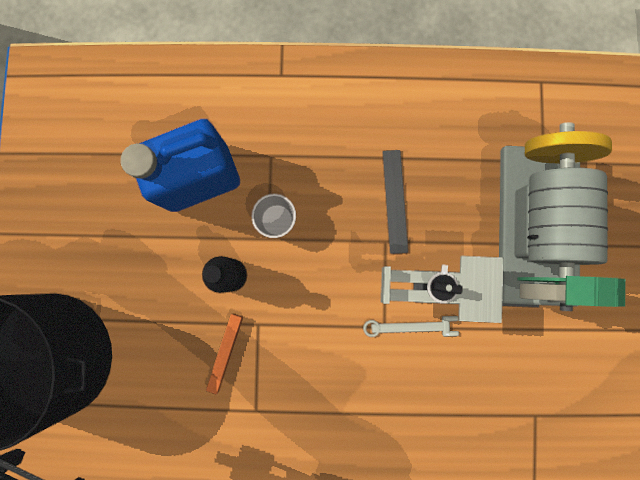

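View pics/side0.png

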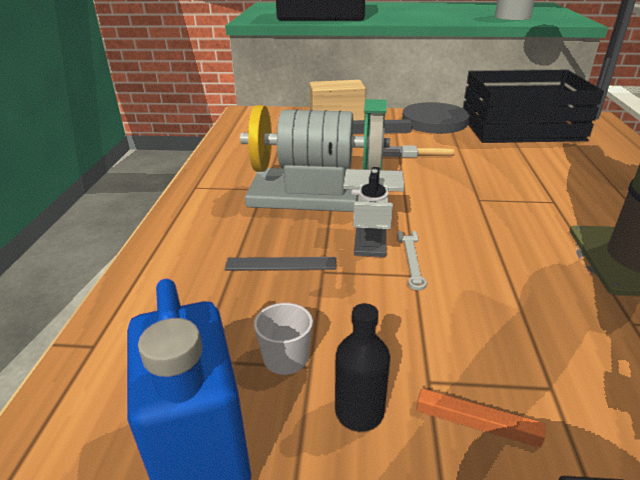

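Top view: the grinder is at right and its x axis points right in the image (about world -y). The knob is at about (445,287), the washer tab at about (446,268), the lip at x≈387, the bottle at (225,273) and the tin at (273,215). The side view shows the bar nearly edge-on.

Run:
```python
from h import *
f=np.load("pics/top0.npz"); im,d=f["im"],f["d"]; P=pts("top",d); z=P[...,2]
win=np.zeros(z.shape,bool); win[240:345,370:510]=1
g=im.astype(int)
dark=win&(g.max(-1)<70)&(z>.135)&(z<.175)
print("bar",dark.sum(),P[dark].mean(0).round(4),np.percentile(z[dark],[5,50,95]).round(3))
r=cv2.minAreaRect(P[dark][:,:2].astype(np.float32)*1000); print("bar rect",r)
light=win&(g.min(-1)>110)&(z>.105)
lip=light&(z>.14)&(z<.16); lip[:,400:]=0
print("lip",lip.sum(),P[lip].mean(0).round(4),cv2.minAreaRect(P[lip][:,:2].astype(np.float32)*1000))
tab=light&(z<.128); tab[:,:455]=0
print("table",tab.sum(),P[tab].mean(0).round(4),cv2.minAreaRect(P[tab][:,:2].astype(np.float32)*1000),np.median(z[tab]).round(4))
tong=light&(z>.105)&(z<.125);tong[:,455:]=0
print("tongue",cv2.minAreaRect(P[tong][:,:2].astype(np.float32)*1000))
for n,(a,b,c,e) in dict(oil=(255,295,200,250),tin=(190,240,248,300)).items():
    m=P[a:b,c:e]; k=m[...,2]>.05; print(n,m[k].min(0).round(3),m[k].max(0).round(3))
crop=cv2.resize(im[240:345,370:510,::-1],None,fx=5.5,fy=5.5,interpolation=cv2.INTER_CUBIC)
cv2.imwrite("pics/c0.png",crop)
```

```text
bar 220 [ 0.4984 -0.0082  0.1569] [0.143 0.158 0.161]
bar rect ((498.5555725097656, -10.420692443847656), (45.25544738769531, 13.919903755187988), 81.36653137207031)
lip 243 [0.5006 0.0864 0.149 ] ((499.7576904296875, 85.5804443359375), (10.558181762695312, 58.587093353271484), 88.90137481689453)
table 2842 [ 0.4958 -0.0758  0.1151] ((495.9878845214844, -72.23982238769531), (84.54041290283203, 109.04806518554688), 87.9985580444336) 0.1151
tongue ((503.8524169921875, 29.66891098022461), (123.28392791748047, 62.238433837890625), 89.95954132080078)
oil [0.48  0.189 0.051] [0.543 0.396 0.995]
tin [0.504 0.189 0.05 ] [0.658 0.319 0.995]
```

View pics/c0.png

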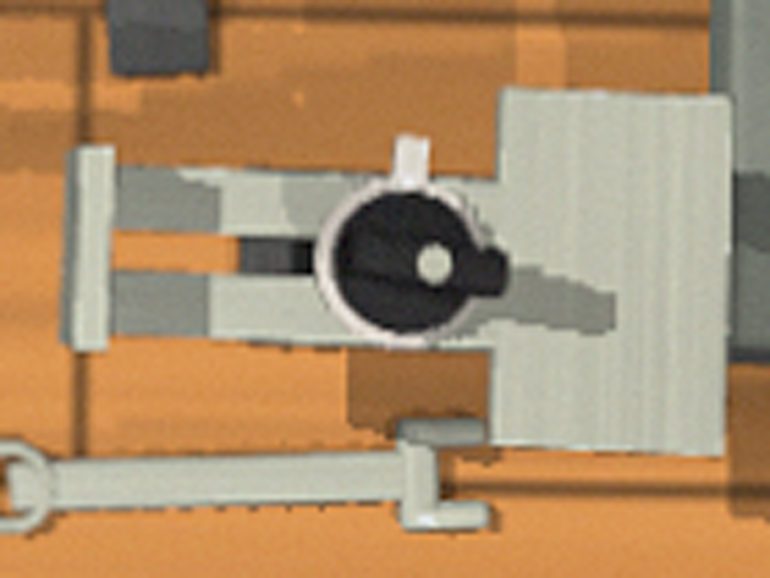

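The bar is centred at world (0.4986, -0.0104) with its axis at 81.4°. The lip is at (0.500, 0.086), so the rest is about 21 mm out. The tab points at about +x (0°), so I expect the bite after about 80° clockwise. Now moving over behind the lip.

Call:
apply_moves(
  series=[
    {"z":-0.03,"wz":-0.0567,"fingers":-1},
    {"z":-0.03,"wz":-0.0567,"fingers":-1},
    {"x":-0.06,"y":0.04,"fingers":-1},
    {"x":-0.06,"y":0.04,"fingers":-1},
    {"x":-0.06,"y":0.04,"fingers":-1},
    {"x":-0.06,"y":0.04,"fingers":-1},
    {"x":-0.06,"y":0.04,"fingers":-1},
    {"x":-0.06,"y":0.04,"fingers":-1},
  ],
  force=20,
)

```text
schema error: expected keys x, y, z, wx, wy, wz, fingers
```

```bash
cat > st.py <<'E'
from h import *
s=get_state(); M=R.from_quat(s["eef_rot"]).as_matrix()
print("t",round(s["clock"],2),"p",np.round(s["tool_pos"],4),"yaw",np.degrees(np.arctan2(M[1,0],M[0,0])).round(2),"tilt",M[:2,2].round(3),"q",np.round(s["q"],2),"F",np.round(s["contact_force"],1),"M",np.round(s["moment"],2),"op",round(s["opening"],3))
E
python3 st.py
python3 - <<'E'
from h import *
print("tab tip/base", ray("top",[[370+412/5.5,240+140/5.5],[370+411/5.5,240+183/5.5]],.119).round(4))
E
```

```text
t 0.1 p [0.2193 0.5847 0.238 ] yaw 69.44 tilt [-0.    -0.002] q [-1.18  0.69 -0.19  1.57  0.16  0.9  -0.22] F [-0.1  0.1 -0.6] M [ 0.05  0.01 -0.02] op 1.002
tab tip/base [[ 0.5342 -0.015   0.119 ]
 [ 0.5211 -0.0148  0.119 ]]
```

Call:
apply_moves(
  series=[
    {"x":0,"y":0,"z":-0.03,"wx":0,"wy":0,"wz":-0.0567,"fingers":-1},
    {"x":0,"y":0,"z":-0.03,"wx":0,"wy":0,"wz":-0.0567,"fingers":-1},
    {"x":-0.06,"y":0.04,"z":0,"wx":0,"wy":0,"wz":0,"fingers":-1},
    {"x":-0.06,"y":0.04,"z":0,"wx":0,"wy":0,"wz":0,"fingers":-1},
    {"x":-0.06,"y":0.04,"z":0,"wx":0,"wy":0,"wz":0,"fingers":-1},
    {"x":-0.06,"y":0.04,"z":0,"wx":0,"wy":0,"wz":0,"fingers":-1},
    {"x":-0.06,"y":0.04,"z":0,"wx":0,"wy":0,"wz":0,"fingers":-1},
    {"x":-0.06,"y":0.04,"z":0,"wx":0,"wy":0,"wz":0,"fingers":-1},
  ],
  force=20,
)

```text
clock: 1.1
tool_pos: [0.416, 0.2937, 0.2845]
eef_rot: [0.7, 0.714, -0.003, -0.0]
contact_force: [0.8, 0.6, 0.6]
opening: 0.114
```

```bash
python3 st.py
python3 - <<'E'
from h import *
print("disc", ray("top",[[370+405/5.5,240+262/5.5]],.127).round(4))
E
```

```text
t 1.1 p [0.416  0.2937 0.2845] yaw 91.16 tilt [-0.004 -0.004] q [-0.48  0.49 -0.34  1.84  0.21  0.85  0.66] F [0.8 0.6 0.6] M [ 0.05 -0.06  0.02] op 0.114
disc [[ 0.4971 -0.0112  0.127 ]]
```

Call:
apply_moves(
  series=[
    {"x":-0.064,"y":0.036,"z":0,"wx":0,"wy":0,"wz":0,"fingers":-1},
    {"x":-0.064,"y":0.036,"z":0,"wx":0,"wy":0,"wz":0,"fingers":-1},
    {"x":-0.064,"y":0.036,"z":0,"wx":0,"wy":0,"wz":0,"fingers":-1},
    {"x":0,"y":0,"z":0,"wx":0,"wy":0,"wz":0,"fingers":-1},
  ],
)

```text
clock: 1.6
tool_pos: [0.5099, 0.1301, 0.2834]
eef_rot: [0.704, 0.711, -0.005, 0.001]
contact_force: [0.0, 0.5, -0.0]
opening: 0.002
```

```bash
python3 st.py
python3 - <<'E'
from h import *
im,d=snapshot("wrist"); cv2.imwrite("pics/w1.png",im[...,::-1])
E
```

```text
t 1.6 p [0.5099 0.1301 0.2834] yaw 90.57 tilt [-0.005 -0.008] q [-0.13  0.52 -0.34  1.79  0.22  0.88  1.01] F [ 0.   0.5 -0. ] M [ 0.1  -0.03 -0.03] op 0.002
```

View pics/w1.png

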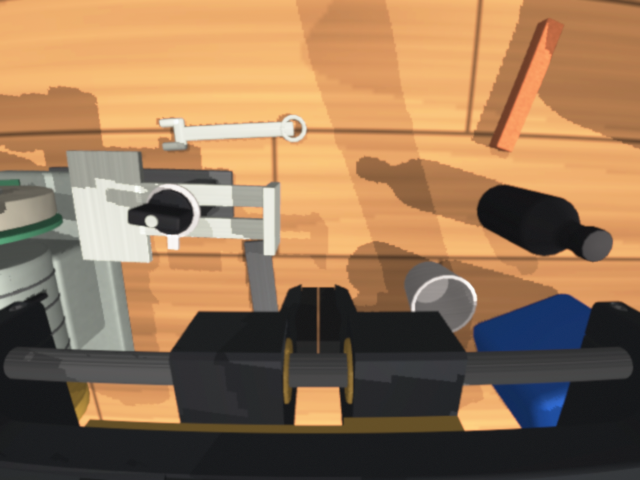

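Wrist view: the lip is at (271,217), the knob at (165,213), and the space behind the lip is free. Going down behind it.

Call:
apply_moves(
  series=[
    {"x":0.006,"y":-0.0125,"z":0.05,"wx":0,"wy":0,"wz":0,"fingers":-1},
    {"x":0,"y":0,"z":0.066,"wx":0,"wy":0,"wz":0,"fingers":-1},
    {"x":0,"y":0,"z":0.06,"wx":0,"wy":0,"wz":0,"fingers":-1},
    {"x":0,"y":0,"z":0.02,"wx":0,"wy":0,"wz":0,"fingers":-1},
    {"x":0,"y":0,"z":0,"wx":0,"wy":0,"wz":0,"fingers":-1},
  ],
)

```text
clock: 2.28
tool_pos: [0.4948, 0.1475, 0.1234]
eef_rot: [0.698, 0.716, -0.001, -0.003]
contact_force: [0.2, -0.3, 0.2]
opening: 0.001
```

```bash
python3 st.py
```

```text
t 2.27 p [0.4948 0.1475 0.1234] yaw 91.52 tilt [-0.005  0.002] q [-0.23  0.74 -0.23  1.99  0.35  0.46  0.87] F [ 0.2 -0.3  0.2] M [ 0.03  0.04 -0.01] op 0.001
```

Call:
apply_moves(
  series=[
    {"x":-0.025,"y":0.005,"z":0,"wx":0,"wy":0,"wz":0,"fingers":-1},
    {"x":-0.015,"y":0,"z":0,"wx":0,"wy":0,"wz":0,"fingers":-1},
    {"x":-0.01,"y":0,"z":0,"wx":0,"wy":0,"wz":0,"fingers":-1},
    {"x":-0.01,"y":0,"z":0,"wx":0,"wy":0,"wz":0,"fingers":-1},
  ],
)

```text
clock: 2.78
tool_pos: [0.5001, 0.105, 0.1258]
eef_rot: [0.695, 0.719, 0.003, -0.004]
contact_force: [-1.3, 5.4, -3.3]
opening: 0.011
```

```bash
python3 st.py
```

```text
t 2.77 p [0.5001 0.105  0.1258] yaw 91.96 tilt [-0.002  0.009] q [-0.14  0.73 -0.25  2.    0.37  0.45  0.94] F [-1.3  5.4 -3.3] M [ 1.18  0.23 -0.11] op 0.011
```

Contact at 5 N. Now sliding it home in small steps.

Call:
apply_moves(
  series=[
    {"x":-0.008,"y":0,"z":0,"wx":0,"wy":0,"wz":0,"fingers":-1},
    {"x":-0.008,"y":0,"z":0,"wx":0,"wy":0,"wz":0,"fingers":-1},
    {"x":-0.006,"y":0,"z":0,"wx":0,"wy":0,"wz":0,"fingers":-1},
  ],
)

```text
clock: 3.15
tool_pos: [0.4998, 0.0944, 0.126]
eef_rot: [0.693, 0.721, 0.007, -0.007]
contact_force: [-1.4, 5.8, -2.2]
opening: 0.003
```

```bash
python3 st.py
```

```text
t 3.15 p [0.4998 0.0944 0.126 ] yaw 92.32 tilt [-0.001  0.02 ] q [-0.1   0.73 -0.27  2.01  0.38  0.44  0.97] F [-1.4  5.8 -2.2] M [ 1.07  0.22 -0.02] op 0.003
```

Call:
apply_moves(
  series=[
    {"x":-0.008,"y":0,"z":0,"wx":0,"wy":-0.005,"wz":0,"fingers":-1},
    {"x":-0.006,"y":0,"z":0,"wx":0,"wy":0,"wz":0,"fingers":-1},
  ],
)

```text
clock: 3.4
tool_pos: [0.4996, 0.0881, 0.126]
eef_rot: [0.691, 0.723, 0.004, -0.004]
contact_force: [-1.9, 5.9, -2.0]
opening: 0.005
```

```bash
python3 st.py
```

```text
t 3.4 p [0.4996 0.0881 0.126 ] yaw 92.59 tilt [-0.     0.011] q [-0.1   0.73 -0.26  2.02  0.38  0.44  0.97] F [-1.9  5.9 -2. ] M [ 1.06  0.16 -0.03] op 0.005
```

Call:
apply_moves(
  series=[
    {"x":-0.007,"y":0,"z":0,"wx":0,"wy":-0.003,"wz":0,"fingers":-1},
  ],
)

```text
clock: 3.52
tool_pos: [0.4995, 0.085, 0.126]
eef_rot: [0.69, 0.724, 0.002, -0.002]
contact_force: [-1.4, 9.6, -5.5]
opening: 0.006
```

```bash
python3 st.py
```

```text
t 3.52 p [0.4995 0.085  0.126 ] yaw 92.71 tilt [0.001 0.005] q [-0.1   0.73 -0.25  2.02  0.39  0.44  0.97] F [-1.4  9.6 -5.5] M [ 2.14  0.35 -0.1 ] op 0.006
```

Call:
apply_moves(
  series=[
    {"x":-0.006,"y":0,"z":0,"wx":0,"wy":0,"wz":0,"fingers":-1},
    {"x":-0.006,"y":0,"z":0,"wx":0,"wy":0,"wz":0,"fingers":-1},
  ],
)

```text
clock: 3.78
tool_pos: [0.4995, 0.0853, 0.1262]
eef_rot: [0.687, 0.727, 0.008, -0.006]
contact_force: [-0.7, 11.0, -3.7]
opening: 0.009
```

```bash
python3 st.py
```

```text
t 3.77 p [0.4995 0.0853 0.1262] yaw 93.2 tilt [0.002 0.019] q [-0.08  0.73 -0.27  2.02  0.39  0.43  0.99] F [-0.7 11.  -3.7] M [ 2.03  0.41 -0.11] op 0.009
```

The rest stays put against a rising force, so it is on its stop. Backing off and moving over the knob.

Call:
apply_moves(
  series=[
    {"x":0.02,"y":0,"z":0,"wx":0,"wy":-0.005,"wz":-0.009,"fingers":-1},
    {"x":0.01,"y":0,"z":-0.06,"wx":0,"wy":0,"wz":0.05,"fingers":-0.2},
    {"x":0,"y":0,"z":-0.06,"wx":0,"wy":0,"wz":0.055,"fingers":-0.2},
    {"x":0,"y":0,"z":-0.03,"wx":0,"wy":0,"wz":0.055,"fingers":-0.2},
    {"x":0,"y":0,"z":0,"wx":0,"wy":0,"wz":0.055,"fingers":-0.2},
    {"x":0,"y":0,"z":0,"wx":0,"wy":0,"wz":0.055,"fingers":-0.2},
    {"x":0,"y":0,"z":0,"wx":0,"wy":0,"wz":0.055,"fingers":-0.2},
  ],
)

```text
clock: 4.65
tool_pos: [0.497, 0.1098, 0.2522]
eef_rot: [0.955, 0.298, 0.003, -0.002]
contact_force: [-0.5, 0.0, -0.2]
opening: 0.401
```

```bash
python3 st.py
```

```text
t 4.65 p [0.497  0.1098 0.2522] yaw 34.64 tilt [0.004 0.006] q [-0.28  0.51 -0.04  1.9   0.03  0.72  0.27] F [-0.5  0.  -0.2] M [-0.05  0.04 -0.05] op 0.401
```

Call:
apply_moves(
  series=[
    {"x":0,"y":0,"z":0,"wx":0,"wy":0,"wz":0.058,"fingers":-0.2},
    {"x":0,"y":0,"z":0,"wx":0,"wy":0,"wz":0.058,"fingers":-0.2},
    {"x":0,"y":0,"z":0,"wx":0,"wy":0,"wz":0.058,"fingers":-0.2},
    {"x":0,"y":0,"z":0,"wx":0,"wy":0,"wz":0.058,"fingers":-0.2},
    {"x":0,"y":0,"z":0,"wx":0,"wy":0,"wz":0.01,"fingers":-0.2},
  ],
)

```text
clock: 5.28
tool_pos: [0.4959, 0.1091, 0.2534]
eef_rot: [0.996, -0.088, 0.002, -0.004]
contact_force: [-0.5, 0.1, 0.3]
opening: 0.401
```

```bash
python3 st.py;  python3 - <<'E'
from h import *
cm=camera_model("wrist");im,d=snapshot("wrist"); cv2.imwrite("pics/w2.png",im[...,::-1])
np.savez("pics/w2.npz",im=im,d=d)
P=pts("wrist",d,cm); z=P[...,2]; g=im.astype(int)
near=(np.hypot(P[...,0]-.4985,P[...,1]+.011)<.04)
b=near&(g.max(-1)<80)&(z>.152)&(z<.166)
print("bar",b.sum(),cv2.minAreaRect(P[b][:,:2].astype(np.float32)*1000),np.median(z[b]))
di=near&(g.max(-1)<80)&(z>.12)&(z<.133)
print("disc",di.sum(),cv2.minEnclosingCircle(P[di][:,:2].astype(np.float32)*1000))
l=(abs(P[...,0]-.5)<.04)&(abs(P[...,1]-.065)<.03)&(z>.14)&(z<.16)&(g.min(-1)>90)
print("lip",l.sum(),cv2.minAreaRect(P[l][:,:2].astype(np.float32)*1000) if l.any() else 0)
E
```

```text
t 5.28 p [0.4959 0.1091 0.2534] yaw -10.13 tilt [0.005 0.007] q [-0.43  0.52  0.19  1.91 -0.15  0.72 -0.32] F [-0.5  0.1  0.3] M [-0.1   0.09  0.02] op 0.401
bar 183 ((498.44842529296875, -8.992250442504883), (45.47256851196289, 13.171396255493164), 80.99983978271484) 0.1587113482575386
disc 434 ((498.38226318359375, -5.816573619842529), 19.701040267944336)
lip 1032 ((500.2408447265625, 64.61561584472656), (10.996317863464355, 59.76638412475586), 88.5472412109375)
```

View pics/w2.png

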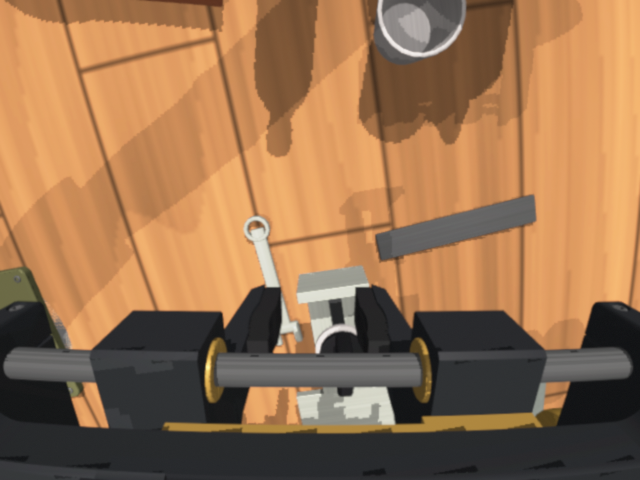

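The bar is confirmed at (0.4984, -0.009), 81°. The lip is at y 0.0646, which is 75 mm from the knob, so the rest is home. Moving over the knob.

Call:
apply_moves(
  series=[
    {"x":0.015,"y":0.073,"z":0,"wx":0,"wy":0,"wz":-0.005,"fingers":-0.2},
    {"x":0.015,"y":0.073,"z":0,"wx":0,"wy":0,"wz":0,"fingers":-0.2},
    {"x":0,"y":0,"z":0.04,"wx":0,"wy":0,"wz":0,"fingers":-0.2},
    {"x":0,"y":0,"z":0.02,"wx":0,"wy":0,"wz":0,"fingers":-0.2},
    {"x":0,"y":0,"z":0,"wx":0,"wy":0,"wz":0,"fingers":-0.2},
  ],
)

```text
clock: 5.95
tool_pos: [0.5022, -0.0129, 0.2043]
eef_rot: [0.997, -0.072, 0.004, -0.004]
contact_force: [-0.8, 0.1, -0.7]
opening: 0.4
```

```bash
python3 st.py
```

```text
t 5.95 p [ 0.5022 -0.0129  0.2043] yaw -8.26 tilt [0.009 0.008] q [-0.15  0.58  0.14  1.99 -0.16  0.57 -0.05] F [-0.8  0.1 -0.7] M [-0.07  0.08 -0.03] op 0.4
```

Call:
apply_moves(
  series=[
    {"x":-0.005,"y":-0.003,"z":0.045,"wx":-0.003,"wy":-0.0025,"wz":0,"fingers":-0.2},
    {"x":0,"y":0,"z":0.03,"wx":0,"wy":0,"wz":0,"fingers":-0.2},
    {"x":0,"y":0,"z":0.012,"wx":0,"wy":0,"wz":0,"fingers":-0.2},
  ],
)

```text
clock: 6.32
tool_pos: [0.5017, -0.0086, 0.1359]
eef_rot: [0.998, -0.069, 0.003, -0.001]
contact_force: [0.3, -0.6, 0.1]
opening: 0.399
```

```bash
python3 st.py
```

```text
t 6.33 p [ 0.5017 -0.0086  0.1359] yaw -7.91 tilt [0.006 0.001] q [-0.14  0.7   0.1   2.04 -0.18  0.4  -0.03] F [ 0.3 -0.6  0.1] M [-0.05  0.08  0.  ] op 0.399
```

Call:
apply_moves(
  series=[
    {"x":-0.004,"y":0.001,"z":0.006,"wx":0,"wy":0,"wz":0.003,"fingers":-0.2},
    {"x":0,"y":0,"z":0,"wx":0,"wy":0,"wz":0,"fingers":-1},
    {"x":0,"y":0,"z":0,"wx":0,"wy":0,"wz":0,"fingers":-1},
    {"x":0,"y":0,"z":0,"wx":0,"wy":0,"wz":0,"fingers":-1},
    {"x":0,"y":0,"z":0,"wx":0,"wy":0,"wz":0,"fingers":-1},
    {"x":0,"y":0,"z":0,"wx":0,"wy":0,"wz":0,"fingers":-1},
  ],
  force=40,
)

```text
clock: 7.08
tool_pos: [0.4992, -0.0087, 0.1327]
eef_rot: [0.997, -0.073, 0.004, -0.001]
contact_force: [0.5, -0.2, -3.2]
opening: 0.158
```

```bash
python3 st.py
```

```text
t 7.08 p [ 0.4992 -0.0087  0.1327] yaw -8.39 tilt [0.008 0.002] q [-0.14  0.71  0.1   2.05 -0.18  0.38 -0.04] F [ 0.5 -0.2 -3.2] M [-0.09  0.08 -0.02] op 0.158
```

Gripped (13.9 mm). Turning clockwise about 59° first.

Call:
apply_moves(
  series=[
    {"x":0,"y":0,"z":0,"wx":0,"wy":0,"wz":0.055,"fingers":-1},
    {"x":0,"y":0,"z":0,"wx":0,"wy":0,"wz":0.055,"fingers":-1},
    {"x":0,"y":0,"z":0,"wx":0,"wy":0,"wz":0.055,"fingers":-1},
    {"x":0,"y":0,"z":0,"wx":0,"wy":0,"wz":0.055,"fingers":-1},
    {"x":0,"y":0,"z":0,"wx":0,"wy":0,"wz":0.055,"fingers":-1},
    {"x":0,"y":0,"z":0,"wx":0,"wy":0,"wz":0.055,"fingers":-1},
  ],
)

```text
clock: 7.82
tool_pos: [0.501, -0.0101, 0.1327]
eef_rot: [0.821, -0.571, 0.005, -0.003]
contact_force: [-0.5, -1.5, -3.6]
opening: 0.157
```

```bash
python3 st.py
```

```text
t 7.83 p [ 0.501  -0.0101  0.1327] yaw -69.65 tilt [0.012 0.   ] q [-0.29  0.74  0.36  2.06 -0.6   0.43 -0.68] F [-0.5 -1.5 -3.6] M [-0.46  0.24  0.02] op 0.157
```

Call:
apply_moves(
  series=[
    {"x":-0.001,"y":0.0025,"z":0,"wx":0,"wy":0,"wz":0.03,"fingers":-1},
    {"x":0,"y":0,"z":0,"wx":0,"wy":0,"wz":0.03,"fingers":-1},
  ],
)

```text
clock: 8.07
tool_pos: [0.5011, -0.0106, 0.1327]
eef_rot: [0.762, -0.648, 0.007, -0.005]
contact_force: [-0.5, -0.8, -2.0]
opening: 0.154
```

```bash
python3 st.py
```

```text
t 8.07 p [ 0.5011 -0.0106  0.1327] yaw -80.8 tilt [ 0.016 -0.002] q [-0.32  0.75  0.41  2.06 -0.68  0.45 -0.8 ] F [-0.5 -0.8 -2. ] M [-0.36  0.7   0.03] op 0.154
```

Call:
apply_moves(
  series=[
    {"x":0,"y":0,"z":0,"wx":0,"wy":0,"wz":0.025,"fingers":-1},
  ],
)

```text
clock: 8.2
tool_pos: [0.5011, -0.0108, 0.1327]
eef_rot: [0.735, -0.678, 0.007, -0.005]
contact_force: [0.1, -1.5, -1.9]
opening: 0.155
```

```bash
python3 st.py
```

```text
t 8.2 p [ 0.5011 -0.0108  0.1327] yaw -85.44 tilt [ 0.016 -0.002] q [-0.33  0.75  0.43  2.07 -0.7   0.45 -0.85] F [ 0.1 -1.5 -1.9] M [-0.31  0.47  0.04] op 0.155
```

Call:
apply_moves(
  series=[
    {"x":0,"y":0,"z":0,"wx":0,"wy":0,"wz":0.025,"fingers":-1},
  ],
)

```text
clock: 8.32
tool_pos: [0.5011, -0.011, 0.1327]
eef_rot: [-0.707, 0.708, -0.007, 0.005]
contact_force: [0.5, -1.2, -3.1]
opening: 0.156
```

```bash
python3 st.py
```

```text
t 8.32 p [ 0.5011 -0.011   0.1327] yaw -90.07 tilt [ 0.016 -0.003] q [-0.34  0.76  0.46  2.07 -0.73  0.46 -0.9 ] F [ 0.5 -1.2 -3.1] M [-0.3   0.41  0.08] op 0.156
```

Call:
apply_moves(
  series=[
    {"x":0,"y":0,"z":0,"wx":0,"wy":0,"wz":0.025,"fingers":-1},
  ],
)

```text
clock: 8.45
tool_pos: [0.501, -0.0112, 0.1327]
eef_rot: [-0.678, 0.735, -0.007, 0.005]
contact_force: [1.5, -1.3, -3.1]
opening: 0.155
```

```bash
python3 st.py
```

```text
t 8.45 p [ 0.501  -0.0112  0.1327] yaw -94.67 tilt [ 0.016 -0.003] q [-0.36  0.76  0.48  2.07 -0.76  0.47 -0.95] F [ 1.5 -1.3 -3.1] M [-0.39  0.43  0.22] op 0.155
```

Call:
apply_moves(
  series=[
    {"x":0,"y":0,"z":0,"wx":0,"wy":0,"wz":0.02,"fingers":-1},
  ],
)

```text
clock: 8.57
tool_pos: [0.501, -0.0114, 0.1327]
eef_rot: [-0.654, 0.756, -0.007, 0.005]
contact_force: [0.8, -1.3, -2.3]
opening: 0.156
```

```bash
python3 st.py
```

```text
t 8.57 p [ 0.501  -0.0114  0.1327] yaw -98.3 tilt [ 0.016 -0.004] q [-0.37  0.77  0.49  2.07 -0.78  0.48 -1.  ] F [ 0.8 -1.3 -2.3] M [-0.31  0.35  0.39] op 0.156
```

Call:
apply_moves(
  series=[
    {"x":0,"y":0,"z":0,"wx":0,"wy":0,"wz":0.02,"fingers":-1},
  ],
)

```text
clock: 8.7
tool_pos: [0.5009, -0.0115, 0.1327]
eef_rot: [-0.63, 0.777, -0.006, 0.005]
contact_force: [0.5, -0.9, -2.5]
opening: 0.154
```

```bash
python3 st.py
python3 - <<'E'
from h import *
for n in("side","wrist"):
    cm=camera_model(n); im,d=snapshot(n); np.savez(f"pics/{n}3.npz",im=im,d=d)
    if n=="side":
        u=proj(n,[.5,-.01,.12],cm)[0].astype(int); print(u); a=im[u[1]-55:u[1]+55,u[0]-70:u[0]+70]
        A=cv2.resize(a,(700,550),interpolation=2)
cv2.imwrite("pics/s3.png",A[...,::-1])
E
```

```text
t 8.7 p [ 0.5009 -0.0115  0.1327] yaw -101.92 tilt [ 0.016 -0.004] q [-0.37  0.77  0.51  2.07 -0.8   0.49 -1.04] F [ 0.5 -0.9 -2.5] M [-0.26  0.42  0.34] op 0.154
[371 191]
```

View pics/s3.png

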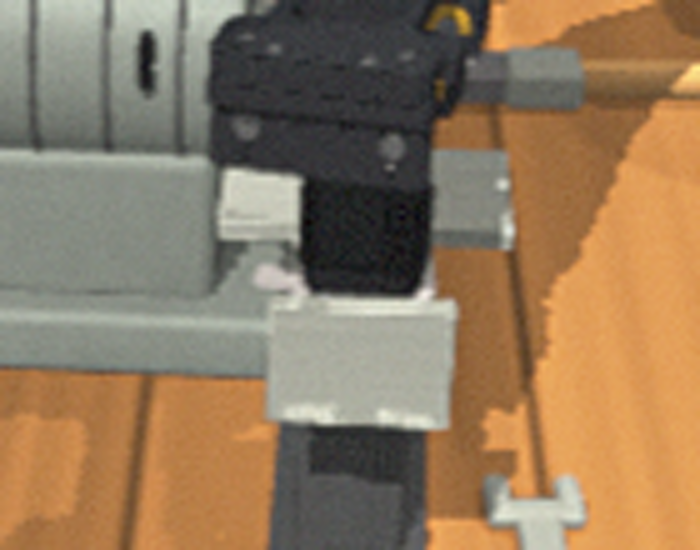

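Moment has plateaued near 0.33 N m, with the bite at yaw about -94. The tab shows at crop (270,275). Turning about 32° more, then checking.

Call:
apply_moves(
  series=[
    {"x":0,"y":0,"z":0,"wx":0,"wy":0,"wz":0.03,"fingers":-1},
    {"x":0,"y":0,"z":0,"wx":0,"wy":0,"wz":0.03,"fingers":-1},
    {"x":0,"y":0,"z":0,"wx":0,"wy":0,"wz":0.03,"fingers":-1},
    {"x":0,"y":0,"z":0,"wx":0,"wy":0,"wz":0.03,"fingers":-1},
    {"x":0,"y":0,"z":0,"wx":0,"wy":0,"wz":0.03,"fingers":-1},
    {"x":0,"y":0,"z":0,"wx":0,"wy":0,"wz":0.03,"fingers":-1},
  ],
)

```text
clock: 9.55
tool_pos: [0.5002, -0.0126, 0.1327]
eef_rot: [-0.388, 0.922, -0.006, 0.005]
contact_force: [-0.2, -1.8, -2.5]
opening: 0.153
```

```bash
python3 st.py
python3 - <<'E'
from h import *
cm=camera_model("wrist");im,d=snapshot("wrist"); np.savez("pics/w4.npz",im=im,d=d)
im2,d2=snapshot("side"); u=proj("side",[.5,-.01,.12])[0].astype(int); a=im2[u[1]-40:u[1]+40,u[0]-55:u[0]+55]
top,d3=snapshot("top"); v=proj("top",[.5,-.01,.12])[0].astype(int); b=top[v[1]-40:v[1]+40,v[0]-55:v[0]+55]
c=cv2.resize(im,(400,300))
A=np.vstack([np.hstack([cv2.resize(a,(400,290)),cv2.resize(b,(400,290))]),np.hstack([c,np.zeros_like(c)])])
cv2.imwrite("pics/m4.png",A[...,::-1])
E
```

```text
t 9.55 p [ 0.5002 -0.0126  0.1327] yaw -134.4 tilt [ 0.014 -0.006] q [-0.44  0.81  0.65  2.07 -0.94  0.56 -1.46] F [-0.2 -1.8 -2.5] M [-0.34  0.51  0.32] op 0.153
```

View pics/m4.png

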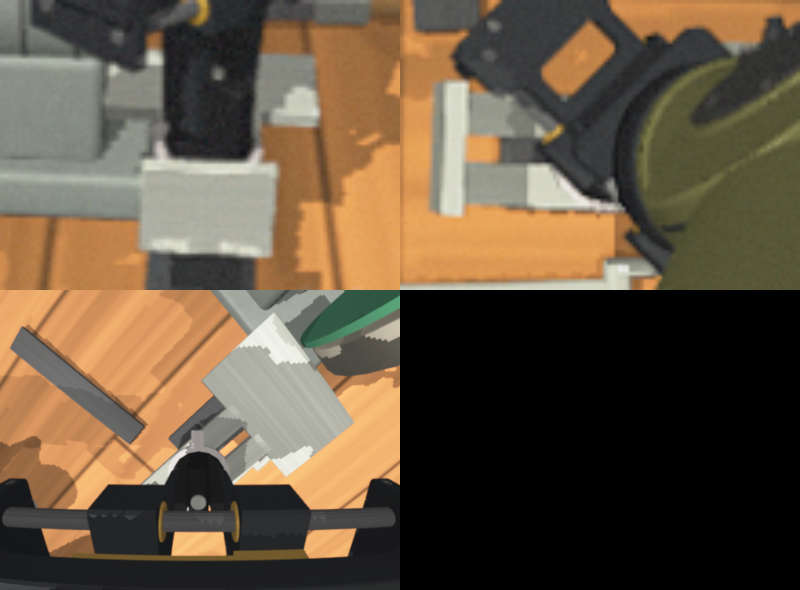

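Wrist view: the tab sticks out in line with the bar, with its tip at about (315,226) full-res. Measuring its direction.

Run:
```python
from h import *
cm=camera_model("wrist")
p=ray("wrist",[[315,226],[315,238]],.119,cm); print(p.round(4))
for ax in ([.4985,-.0095],[.5,-.0115]):
    v=p[0,:2]-ax; print(np.hypot(*v),np.degrees(np.arctan2(v[1],v[0])))
f=np.load("pics/top0.npz")
v=np.array([.5342,-.0150])
for ax in ([.4985,-.0095],[.5,-.0115]): w=v-ax; print("start",np.hypot(*w),np.degrees(np.arctan2(w[1],w[0])))
```

```text
[[ 0.5264 -0.0359  0.119 ]
 [ 0.522  -0.0316  0.119 ]]
0.038446161248155857 -43.377794187080816
0.03598477998396089 -42.70351531949809
start 0.036121184919656234 -8.758221992857662
start 0.03437862708137136 -5.843260407234817
```

The tab has turned about 37–39° and is parallel to the bar. About 6° more, then release straight.

Call:
apply_moves(
  series=[
    {"x":0,"y":0,"z":0,"wx":0,"wy":0,"wz":0.035,"fingers":-1},
    {"x":0,"y":0,"z":0,"wx":0,"wy":0,"wz":0,"fingers":-0.3},
    {"x":0,"y":0,"z":0,"wx":0,"wy":0,"wz":0,"fingers":-0.3},
    {"x":0,"y":0,"z":0,"wx":0,"wy":0,"wz":0,"fingers":-0.3},
    {"x":0,"y":0,"z":0,"wx":0,"wy":0,"wz":0,"fingers":-0.3},
  ],
)

```text
clock: 10.32
tool_pos: [0.5011, -0.0119, 0.1333]
eef_rot: [-0.341, 0.94, -0.005, 0.007]
contact_force: [-0.1, -1.4, 0.5]
opening: 0.346
```

```bash
python3 st.py
```

```text
t 10.32 p [ 0.5011 -0.0119  0.1333] yaw -140.08 tilt [ 0.016 -0.004] q [-0.45  0.81  0.66  2.07 -0.95  0.57 -1.55] F [-0.1 -1.4  0.5] M [0.03 0.21 0.02] op 0.346
```

Call:
apply_moves(
  series=[
    {"x":0,"y":0,"z":-0.03,"wx":0,"wy":0,"wz":0,"fingers":-0.3},
    {"x":0,"y":0,"z":-0.06,"wx":0,"wy":0,"wz":0,"fingers":-0.3},
    {"x":0,"y":0,"z":-0.07,"wx":0,"wy":0,"wz":0,"fingers":-0.3},
    {"x":-0.05,"y":-0.05,"z":-0.02,"wx":0,"wy":0,"wz":0,"fingers":-0.3},
    {"x":-0.05,"y":-0.05,"z":0,"wx":0,"wy":0,"wz":0,"fingers":-0.3},
    {"x":-0.05,"y":-0.05,"z":0,"wx":0,"wy":0,"wz":0,"fingers":-0.3},
    {"x":0,"y":0,"z":0,"wx":0,"wy":0,"wz":0,"fingers":-0.3},
  ],
)

```text
clock: 11.2
tool_pos: [0.6711, -0.0249, 0.2843]
eef_rot: [-0.344, 0.939, -0.004, 0.006]
contact_force: [-0.3, 0.1, -0.1]
opening: 0.349
```

```bash
python3 st.py
python3 - <<'E'
from h import *
top,d=snapshot("top"); P=pts("top",d); z=P[...,2]; g=top.astype(int)
near=np.hypot(P[...,0]-.4985,P[...,1]+.01)<.04
b=near&(g.max(-1)<70)&(z>.15)&(z<.17); print(b.sum(),cv2.minAreaRect(P[b][:,:2].astype(np.float32)*1000) if b.any() else 0)
l=(abs(P[...,0]-.5)<.04)&(abs(P[...,1]-.065)<.03)&(z>.14)&(z<.16)&(g.min(-1)>110)
print("lip",l.sum(),cv2.minAreaRect(P[l][:,:2].astype(np.float32)*1000) if l.any() else 0)
A=cv2.resize(top[240:345,370:510,::-1],None,fx=4,fy=4,interpolation=2)
B=cv2.resize(top[...,::-1],(400,300)); C=np.zeros((420,960-160,3),np.uint8); C[:420,:560]=A; 
C[60:60+180,560:800]=cv2.resize(top[...,::-1],(240,180))
cv2.imwrite("pics/t5.png",C)
E
```

```text
t 11.2 p [ 0.6711 -0.0249  0.2843] yaw -139.78 tilt [ 0.015 -0.002] q [-0.43  0.85  0.89  1.4  -0.68  1.19 -1.91] F [-0.3  0.1 -0.1] M [ 0.09  0.19 -0.06] op 0.349
0 0
lip 248 ((498.6351623535156, 64.35724639892578), (10.676831245422363, 58.273319244384766), 88.27208709716797)
```

View pics/t5.png

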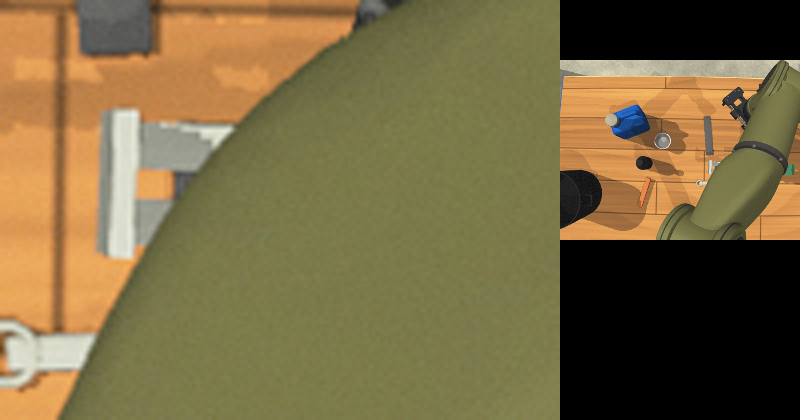

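The lip is still home, but the forearm hides the knob. Moving off towards +y.

Call:
apply_moves(
  series=[
    {"x":0.014,"y":0.061,"z":0,"wx":0,"wy":0,"wz":-0.05,"fingers":-0.3},
    {"x":0.014,"y":0.061,"z":0,"wx":0,"wy":0,"wz":0,"fingers":-0.3},
    {"x":0.014,"y":0.061,"z":0,"wx":0,"wy":0,"wz":0,"fingers":-0.3},
    {"x":0.014,"y":0.061,"z":0,"wx":0,"wy":0,"wz":0,"fingers":-0.3},
    {"x":0.014,"y":0.061,"z":0,"wx":0,"wy":0,"wz":0,"fingers":-0.3},
    {"x":0,"y":0,"z":0,"wx":0,"wy":0,"wz":0,"fingers":-0.3},
  ],
)

```text
clock: 12.0
tool_pos: [0.4323, 0.1003, 0.2795]
eef_rot: [-0.417, 0.909, 0.001, -0.0]
contact_force: [2.1, 0.2, 0.1]
opening: 0.352
```

```bash
python3 st.py
python3 - <<'E'
from h import *
top,d=snapshot("top"); P=pts("top",d); z=P[...,2]; g=top.astype(int)
near=np.hypot(P[...,0]-.4985,P[...,1]+.01)<.04
b=near&(g.max(-1)<70)&(z>.15)&(z<.17); print(b.sum(),cv2.minAreaRect(P[b][:,:2].astype(np.float32)*1000) if b.any() else 0)
C=np.zeros((420,800,3),np.uint8); C[:420,:560]=cv2.resize(top[240:345,370:510,::-1],None,fx=4,fy=4,interpolation=2)
C[60:240,560:]=cv2.resize(top[...,::-1],(240,180))
w,_=snapshot("wrist"); C[240:420,560:]=cv2.resize(w[...,::-1],(240,180))
cv2.imwrite("pics/t6.png",C); cv2.imwrite("pics/w6.png",w[...,::-1])
E
```

```text
t 12.0 p [0.4323 0.1003 0.2795] yaw -130.71 tilt [-0.002  0.002] q [-0.92  0.56  0.96  2.06 -0.63  0.84 -1.87] F [2.1 0.2 0.1] M [0.02 0.05 0.04] op 0.352
221 ((497.73651123046875, -10.283958435058594), (14.755474090576172, 43.776893615722656), 45.83050537109375)
```

View pics/t6.png

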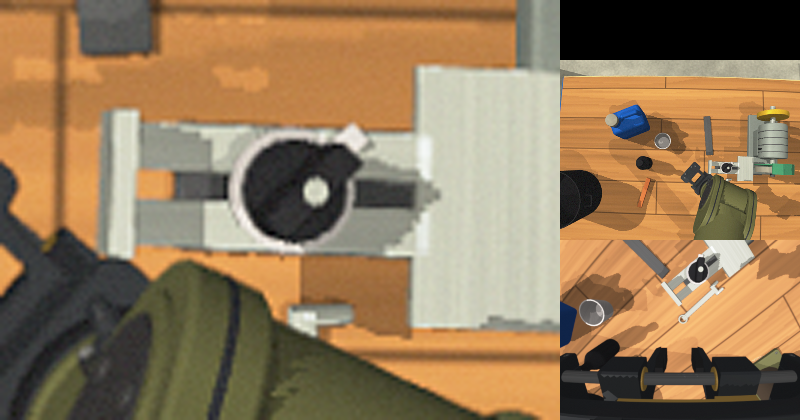

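Final view: the bar lies at -44°. The tab, at crop (355,135), points to about -48° and lines up with the bar, having started at about -4°. The washer has therefore turned about 44°. The rest is home, the bystanders are in place and the arm is clear.

```bash
python3 -c "
from plant import *
print(finish_job())"
```

```text
the job is handed in; nothing more can be done
None
```

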